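# Index the curing turntable and hold the vase pressed in its sprung cradle

## Robot

A 6-joint arm with a two-finger parallel gripper is mounted at the origin on the work surface. World frame = base frame: x ahead of the robot, y to its left, z up, the work surface at z = 0. Lengths are in m, angles in rad, forces in N, time in s.
With the tool pointing down it reaches from about 0.3 to 1 m from the base axis. Payload 5.1 kg.
Tool frame: the origin (TCP) lies at the very end of the fingers, on their centre line; the grasp point (between the pads) lies 19 mm behind it (r.tcp_to_grasp is the distance from the TCP to the grasp point, in m); z points along the fingers, y is the direction in which the jaws open and shut (so a half turn about z gives the same grasp; the last joint's range is limited). The gripper opens to 95 mm and grips with 3 to 60 N. Pads are 20 mm wide; open, the fingers measure 119 mm over their backs; the gripper's body (75 mm by 180 mm) begins 59 mm behind the grasp point.
Start: joints at [1.119, 0.124, 1.65, -0, 1.367, -0.083], TCP at [0.234, 0.606, 0.18] pointing down, gripper open.
Joint ranges: [-2.61, 2.61], [-1.02, 2.33], [0.03, 2.71], [-1.35, 4.49], [0.32, 2.68], [-2.91, 2.91]. Speed limits (rad/s): [2.57, 2.57, 3.14, 3.14, 3.14, 3.14].

## Interface

Orientations are given as a unit quaternion [x, y, z, w].
In Python, from workcell import sensors, optics, r, models gives the robot as it stands.
- The arm moves only by the tool servo_tool, never from a script. Its argument "steps" is text: rows parted by semicolons, each of 5 numbers parted by spaces: the shift along the world's x, y, z in m, then the turn about the world's z in rad, then the opening in per cent of the stroke, from 0 (shut) to 100 (fully open). In form: dx dy dz spin gripper; .... A call has 1 to 20 rows; each row is the pose to reach, as a shift and turn from the pose commanded when the call began; what a row does not reach only later rows make up. A row lasts 1/10 s, in which the tool goes at most 50 mm and 8.59 degrees, less where a joint would pass 70% of its speed; a pose out of reach is approached as far as the arm can. A call with a gripper value outside its range is refused whole. The fingers move at their own pace and stop on an object; "force" is the grip in N (left out, the last holds). Time passes only in rows, so rows that repeat a pose let the fingers close. It gives the time, the measured TCP pose, the force and the opening at its end, in the units of the state.
- sensors.sense(): the state, without advancing time (a new reading comes with each control period).
- optics.read_camera(name): name is "scene" or "top" or "wrist"; returns the picture (384x512x3 uint8, red, green, blue); there is no depth.
- optics.calibration(name): a dict with "fovy" (degrees; the focal length in pixels is half the picture's height over the tangent of half this angle, whatever the lens; pixels are square), "cx", "cy" (the principal point, pixels), "k1" (the pictures are not rectified: a ray, as slopes to the right and down, at radius r is drawn at 1 + k1 r^2 times it, then the intrinsics apply), "eye" and "attitude" of the camera in the world. Camera axes: x right, y down, z forward; pixel columns grow to the right and rows downward; lengths in m; the calibration is good to about 2 mm. A picture is of the moment at which its call begins: read the wrist's pose just before it. calibration takes no time and is no camera call; for the wrist camera it gives the pose at the moment of the call.
- r.job_done(): hands the job in, once; it reports no verdict.
Trained networks look in the newest picture that a camera, given by its name, has taken for a name from the list of things; names that differ only in an ending like _2 or _b are one class to them, and where a whole thing is asked for, a point or a joint stands for the part that bears it (a point fixed in the world has none). Each returns a list of dicts, best first, with "p" (0 to 1); they miss things now and then, are a little off and sometimes report something else, mostly with a low value. They report only what shows in the picture. A call takes as long as a camera call.
- models.spot_in(name, camera): "xy" ([column, row] in pixels, amid what is visible of it).
- models.pinpoint(name, camera): "xy" ([column, row] in pixels: a listed point, or the origin of a listed thing).
The state is a dict: "time_s": time; "joints": joint angles; "dq": joint speeds; "effort": joint torques, N m; "position": TCP position; "orientation": TCP orientation; "ft_force": force on the tool from outside, world axes, zero at the start; "ft_torque": the same for the moment, N m; "width": finger opening in m.
Only numpy, scipy, OpenCV 4.12 (cv2) and the standard library are available. Lean on these libraries where they do the work, as an engineer would, in place of code of your own. Each camera call takes 0.05 s, during which the arm holds its last target.

## Task

Turn the curing turntable anticlockwise (seen from above) to its stop, so that the ring cradle, still empty, stands in front of the lamp; the upright post on the turntable is there to move it by. Then take the white vase model from the tray, seat it upright in the sprung ring, press it fully down and keep it pressed: finish while the gripper is still holding the vase down against the springs, touching only the vase and not the ring. Leave the turntable at its stop and do not shift the other loose things.

Things in the scene. Friction and masses are not known exactly. Their poses are not given: they have to be found in the camera images.
- turntable (a joint): angle of the turntable, an aluminium disc (radius 130 mm, top face 50 mm above the counter) on a fixed grey base; grows anticlockwise seen from above, from 0 to 1.8 rad, where a stop ends its travel with the ring cradle in front of the lamp. Starts somewhere from 0.1 to 0.7. It turns stiffly (about 0.16 N m of friction) and stays where it is left.
- turntable_axis (a point): point on the turntable's vertical turning axis, on its top face (50 mm above the counter)
- post_mid (a point): middle of the plain steel hand post that stands upright on the turntable 95 mm from its axis, opposite the ring cradle: round, 16 mm in diameter, 55 mm tall (from the top face at 50 mm to 105 mm above the counter; this point is 77 mm above it); a low flange, 4 mm high, surrounds its foot
- cradle (a joint): how far the sprung ring is pressed down, in m: 0 up, 0.015 fully down on its stop. The springs carry the vase without giving; the ring starts to sink at about 4 N and takes about 12 N to be fully down, the vase's own weight included.
- ring_top (a point): centre of the sprung ring cradle at its upper rim; moves with ring and turntable. Dark steel ring, inner diameter 56 mm, outer 78, 10 high, centre 65 mm from the turntable's axis; upper rim 95 mm above the counter when up, 80 when fully down. Three thin guide rods 47 mm from its centre end 100 mm above the counter. At the stop, the lamp's nozzle tip is 84 mm from the ring's centre
- vase_center (a point): point on the axis of the loose white vase model, half-way up; z axis up. 110 mm tall, 0.15 kg, flat foot 36 mm across, 55 mm below this point. Round bulb 72 mm in diameter, centre 18 mm below; straight round neck 28 mm in diameter from 13 to 47 mm above, best gripped 33 mm above; lip 33 mm in diameter at the top. Seated upright in the ring, on its bulb, this point is 41 mm above the rim
- tray: shallow fixed stainless steel tray, 280 x 260 mm, rim 18 mm high, floor 4 mm thick; origin at the centre of its underside; the vase, the dish and the tweezers start on it
- station: fixed grey base of the turntable with the lamp, origin on the counter on the turntable's axis; x axis points to the lamp, a white block 122 mm high, 172 to 222 mm out, 70 mm wide, with a short black nozzle reaching in to 149 mm
- dish: bystander: small white open bowl model, 70 mm across, 34 mm high, on the tray; origin under its foot; do not shift
- tweezers: bystander: flat steel tweezers, 120 mm long, on the tray; origin mid-length on the underside; do not shift
- vat: bystander: empty orange open vat, 200 x 130 x 45 mm; origin at the centre of its underside; do not shift
- bottle: bystander: closed white bottle, 66 mm in diameter, 190 mm high; origin under its foot; do not shift

How it is judged:
By the outcome, as a careful person would: the job done as asked, in the order asked, and still so for the second after the job is handed in, while the arm keeps its last pose, push and grip.
It also fails if it takes over 54 s, if anything falls off the work surface, if the arm or the gripper's body presses on something with over 40 N, if the wrist force passes 120 N, or if a joint passes its speed limit or range.

## Working session

There is one attempt and no reset: what is moved stays moved. The work goes in short steps, Python scripts to look and compute and a tool call to move; the robot and the scene stay as the last step left them, time stands still between calls to the robot, and variables do not carry over. Pictures are saved under pics/ and viewed, and the job is handed in when it is done.

Besides the shell and the picture viewer there is one more tool, called after ">>>" as name(argument=value, ...) on one line, values as JSON. servo_tool: Moves the arm, as the interface text tells. Its arguments: {"type":"object","properties":{"steps":{"type":"string"},"force":{"type":"number"}},"required":["steps"]}

```bash
mkdir -p pics; ls
cat > h.py <<'E'
import numpy as np, cv2
from workcell import sensors, optics, r, models
from scipy.spatial.transform import Rotation as R
def rot(c):
    a=np.array(c["attitude"],float)
    return R.from_quat(a).as_matrix() if a.size==4 else a.reshape(3,3)
def ray(c,xy):
    f=192/np.tan(np.radians(c["fovy"])/2)
    K=np.array([[f,0,c["cx"]],[0,f,c["cy"]],[0,0,1.]])
    u=cv2.undistortPoints(np.array([[xy]],float),K,np.array([c["k1"],0,0,0,0.]))[0,0]
    return np.array(c["eye"]),rot(c)@np.array([u[0],u[1],1])
def onz(c,xy,z):
    e,d=ray(c,xy); return e+d*(z-e[2])/d[2]
def proj(c,P):
    p=rot(c).T@(np.array(P)-np.array(c["eye"]));f=192/np.tan(np.radians(c["fovy"])/2)
    s=p[:2]/p[2]; s=s*(1+c["k1"]*(s@s)); return s*f+[c["cx"],c["cy"]]
def tri(a,b):
    (e1,d1),(e2,d2)=a,b; A=np.zeros((3,3));v=np.zeros(3)
    for e,d in (a,b):
        d=d/np.linalg.norm(d);M=np.eye(3)-np.outer(d,d);A+=M;v+=M@e
    return np.linalg.solve(A,v)
E
cat > a.py <<'E'
from h import *
Z={"turntable_axis":.05,"post_mid":.077,"ring_top":.095,"vase_center":.059,"tray":0,"station":0,"dish":.004,"tweezers":.004,"vat":0,"bottle":0}
print(sensors.sense())
res={}
for cam in ("scene","top","wrist"):
    im=optics.read_camera(cam);cv2.imwrite(f"pics/{cam}0.png",im[:,:,::-1]);c=optics.calibration(cam);print(cam,c)
    if cam=="wrist":continue
    for n,z in Z.items():
        o=models.pinpoint(n,cam)
        for q in o[:2]: print(cam,n,np.round(q["xy"],1),round(q["p"],2),np.round(onz(c,q["xy"],z),4))
        if o: res.setdefault(n,[]).append(ray(c,o[0]["xy"]))
for n,v in res.items():
    if len(v)==2: print(n,np.round(tri(*v),4))
E
python3 a.py
```

```text
pics
{'time_s': 0.0, 'joints': array([ 1.11937957e+00,  1.24496165e-01,  1.65165370e+00,  1.44481510e-05,
        1.36748979e+00, -8.25914319e-02]), 'dq': array([-1.05137583e-03,  1.63306428e-04,  1.63810416e-03,  1.07904193e-03,
       -1.73988459e-03,  5.89010471e-05]), 'effort': array([-4.50183916e-04, -4.17599809e+01, -3.59932494e+01,  7.73456460e-02,
        4.91215044e-02, -1.56649380e-04]), 'position': array([0.23404739, 0.60564595, 0.17850491]), 'orientation': array([ 1.83370533e-01,  9.83043336e-01, -9.85363699e-04, -2.76865534e-04]), 'ft_force': array([-0.25454363, -0.20635203,  0.54223682]), 'ft_torque': array([ 0.01880335,  0.00400814, -0.03483456]), 'width': 0.09522289513030428}
scene {'fovy': 45.40987008507328, 'cx': 253.40457773360953, 'cy': 188.39725281976638, 'k1': -0.05444479384504326, 'eye': array([1.09602863, 0.79264591, 1.3685979 ]), 'attitude': array([ 0.28574137,  0.90707005, -0.29448228, -0.0941062 ])}
scene turntable_axis [287.1 225.1] 0.61 [0.538  0.1991 0.05  ]
scene post_mid [295.6 241.6] 0.69 [0.5648 0.2762 0.077 ]
scene ring_top [284.9 199.8] 0.76 [0.502
[... 1247 characters left out ...]
 [0.5529 0.487  0.004 ]
top vat [ 99.  195.5] 0.74 [0.5524 0.4901 0.    ]
top bottle [423.9 179.6] 0.92 [ 0.5993 -0.4703  0.    ]
wrist {'fovy': 62.16091221115277, 'cx': 247.82835427733815, 'cy': 191.43970457595208, 'k1': -0.0843847002627015, 'eye': array([0.16327919, 0.63355888, 0.38450767]), 'attitude': array([0.81707453, 0.56033228, 0.07656165, 0.11205026])}
turntable_axis [0.5365 0.1912 0.0392]
post_mid [0.5689 0.2748 0.0801]
ring_top [0.509  0.1356 0.1013]
vase_center [ 0.6122 -0.1983  0.0678]
tray [ 0.5262 -0.1884  0.0124]
station [ 5.374e-01  1.919e-01 -3.000e-04]
dish [ 0.4705 -0.2333 -0.0033]
tweezers [0.5838 0.2477 0.4449]
vat [0.5495 0.4861 0.0121]
bottle [ 0.5948 -0.4646  0.0057]
```

```bash
python3 -c "
import cv2
for n in('scene','top'):
    cv2.imwrite(f'pics/{n}0b.png',cv2.resize(cv2.imread(f'pics/{n}0.png'),(800,600),interpolation=cv2.INTER_CUBIC))"
```

```text
(no output)
```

View pics/scene0b.png

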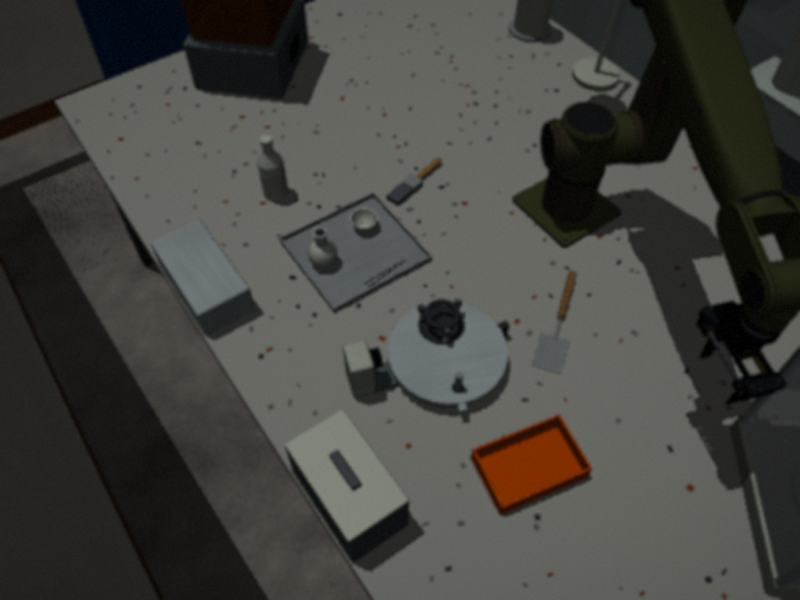

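View pics/top0b.png

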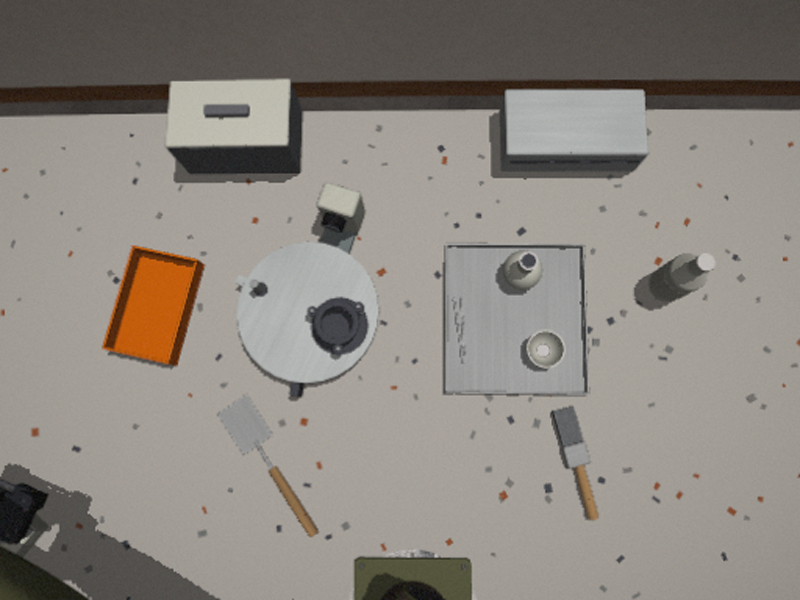

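The top view shows the turntable at about (308,312), the post at (259,289), the ring at (338,324), the lamp at (340,205) and the vase at (521,270). The networks agree with this to within a few mm. Next I'll move above the post.

>>> servo_tool(steps="0.341 -0.328 0.02 -1.613 100;0.341 -0.328 0.02 -1.613 100;0.341 -0.328 0.02 -1.613 100;0.341 -0.328 0.02 -1.613 100;0.341 -0.328 0.02 -1.613 100;0.341 -0.328 0.02 -1.613 100;0.341 -0.328 0.02 -1.613 100;0.341 -0.328 0.02 -1.613 100;0.341 -0.328 0.02 -1.613 100;0.341 -0.328 0.02 -1.613 100;0.341 -0.328 0.02 -1.613 100;0.341 -0.328 0.02 -1.613 100;0.341 -0.328 0.02 -1.613 100;0.341 -0.328 0.02 -1.613 100")

```text
time_s: 2.55
position: [0.5749, 0.2788, 0.1998]
orientation: [0.836, 0.549, -0.0, -0.0]
ft_force: [-0.5, -0.0, 1.0]
width: 0.0953
```

```bash
cat > b.py <<'E'
from h import *
import sys
tag=sys.argv[1]; 
Z={"turntable_axis":.05,"post_mid":.077,"ring_top":.095,"vase_center":.059,"station":0}
names=sys.argv[2].split(",")
s=sensors.sense();print(np.round(s["position"],4),np.round(s["ft_force"],2),s["width"],s["time_s"])
print("yaw",R.from_quat(s["orientation"]).as_matrix()[:,1])
res={}
for cam in sys.argv[3].split(","):
    c=optics.calibration(cam);im=optics.read_camera(cam);cv2.imwrite(f"pics/{tag}_{cam}.png",cv2.resize(im[:,:,::-1],(768,576)))
    for n in names:
        o=models.pinpoint(n,cam)
        for q in o[:2]: print(cam,n,np.round(q["xy"],1),round(q["p"],2),np.round(onz(c,q["xy"],Z[n]),4))
E
python3 b.py p1 post_mid,turntable_axis,ring_top wrist
```

```text
[0.5749 0.2788 0.1998] [-0.52 -0.02  0.97] 0.09531085976577608 2.55
yaw [ 9.17763851e-01 -3.97126566e-01 -7.04059969e-05]
wrist post_mid [249.9 179.2] 0.81 [0.5755 0.2756 0.077 ]
wrist turntable_axis [248.7 246.5] 0.89 [0.5384 0.1929 0.05  ]
wrist turntable_axis [245.6 316.2] 0.16 [0.4945 0.1016 0.05  ]
wrist ring_top [248.7 315.9] 0.97 [0.512  0.1319 0.095 ]
```

View pics/p1_wrist.png

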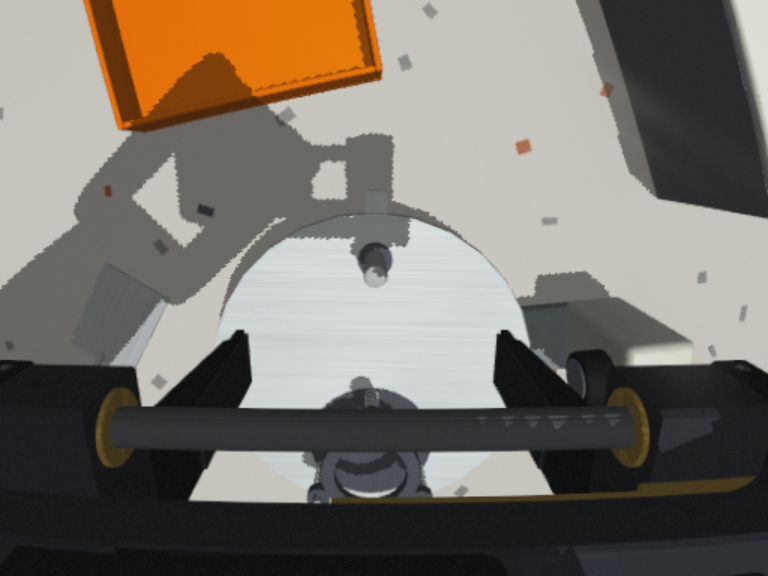

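The wrist view shows the post at (375,265), midway between the fingers. Descend and close softly.

>>> servo_tool(steps="0.001 0 -0.04 0 100;0.001 0 -0.08 0 100;0.001 0 -0.11 0 100;0.001 0 -0.136 0 100;0.001 0 -0.136 0 100;0.001 0 -0.136 0 14;0.001 0 -0.136 0 14;0.001 0 -0.136 0 14;0.001 0 -0.136 0 14;0.001 0 -0.136 0 14;0.001 0 -0.136 0 14;0.001 0 -0.136 0 14", force=10)

```text
time_s: 3.95
position: [0.5764, 0.2783, 0.0639]
orientation: [0.837, 0.548, 0.0, 0.0]
ft_force: [-0.0, -0.4, -0.1]
width: 0.0446
```

Run:
```python
from h import *
s=sensors.sense();print(np.round(s["position"],4),np.round(s["ft_force"],2),s["width"])
c=optics.calibration("top");
import json
for n,z in(("station",0.122),("station",.11)):pass
im=cv2.imread("pics/top0.png")
# lamp top corners in 800x600 view
k=512/800
for p in((327,184),(362,194),(317,205),(356,217)): print(onz(c,(p[0]*k,p[1]*k),.122))
cen=np.mean([onz(c,(p[0]*k,p[1]*k),.122) for p in((327,184),(362,194),(317,205),(356,217))],0)
A=np.array([.538,.192]);d=cen[:2]-A;print(d,np.linalg.norm(d),np.degrees(np.arctan2(d[1],d[0])))
P=s["position"][:2]-A;print("post",np.linalg.norm(P),np.degrees(np.arctan2(P[1],P[0])))
for t in np.arange(.1,1.9,.1):
    q=R.from_euler('z',t).as_matrix()[:2,:2]@P-P;print(f"{q[0]:.4f} {q[1]:.4f} 0 {t:.1f}")
```

```text
[0.5764 0.2783 0.0639] [-0.01 -0.42 -0.09] 0.04461662360054347
[0.74823886 0.14853386 0.122     ]
[0.72943957 0.08654567 0.122     ]
[0.70979511 0.16515343 0.122     ]
[0.68762151 0.09638351 0.122     ]
[ 0.18077376 -0.06784588] 0.19308603339885197 -20.571527725771045
post 0.09441566619081918 66.02196468550336
-0.0088 0.0034 0 0.1
-0.0179 0.0059 0 0.2
-0.0272 0.0075 0 0.3
-0.0366 0.0081 0 0.4
-0.0461 0.0078 0 0.5
-0.0554 0.0066 0 0.6
-0.0646 0.0044 0 0.7
-0.0735 0.0014 0 0.8
-0.0821 -0.0026 0 0.9
-0.0902 -0.0074 0 1.0
-0.0978 -0.0129 0 1.1
-0.1049 -0.0192 0 1.2
-0.1112 -0.0262 0 1.3
-0.1169 -0.0338 0 1.4
-0.1217 -0.0419 0 1.5
-0.1257 -0.0504 0 1.6
-0.1289 -0.0593 0 1.7
-0.1311 -0.0685 0 1.8
```

Lamp direction is about -20.6°, so the disc needs about 1.63 rad. Finish closing, then turn to 1.5.

>>> servo_tool(steps="0 0 0 0 14;0 0 0 0 14;0 0 0 0 14;0 0 0 0 14;0 0 0 0 14;-0.0088 0.0034 0 0.1 14;-0.0179 0.0059 0 0.2 14;-0.0272 0.0075 0 0.3 14;-0.0366 0.0081 0 0.4 14;-0.0461 0.0078 0 0.5 14;-0.0554 0.0066 0 0.6 14;-0.0646 0.0044 0 0.7 14;-0.0735 0.0014 0 0.8 14;-0.0821 -0.0026 0 0.9 14;-0.0902 -0.0074 0 1.0 14;-0.0978 -0.0129 0 1.1 14;-0.1049 -0.0192 0 1.2 14;-0.1112 -0.0262 0 1.3 14;-0.1169 -0.0338 0 1.4 14;-0.1217 -0.0419 0 1.5 14")

```text
time_s: 5.95
position: [0.453, 0.2376, 0.0637]
orientation: [0.237, 0.972, 0.001, -0.002]
ft_force: [-3.9, 4.4, 0.8]
width: 0.0153
```

```bash
python3 b.py p2 post_mid,ring_top,turntable_axis top,scene,wrist
```

```text
[0.453  0.2376 0.0637] [-3.92  4.39  0.84] 0.015251419769647796 5.95
yaw [0.46001073 0.88791219 0.00144119]
top post_mid [175.2 227.4] 0.94 [0.4507 0.2411 0.077 ]
top ring_top [204.4 172.7] 0.97 [0.5997 0.162  0.095 ]
top turntable_axis [195.7 199.9] 0.66 [0.5312 0.1914 0.05  ]
scene post_mid [316.6 213.2] 0.87 [0.4399 0.231  0.077 ]
scene ring_top [268.9 219.3] 0.69 [0.5924 0.1676 0.095 ]
scene ring_top [284.2 224.2] 0.57 [0.5627 0.2112 0.095 ]
scene turntable_axis [283.3 224.8] 0.94 [0.5478 0.1908 0.05  ]
wrist post_mid [249.8 227.6] 0.71 [0.4545 0.2369 0.077 ]
wrist turntable_axis [245.1 320.9] 0.59 [0.5348 0.1908 0.05  ]
```

View pics/p2_top.png

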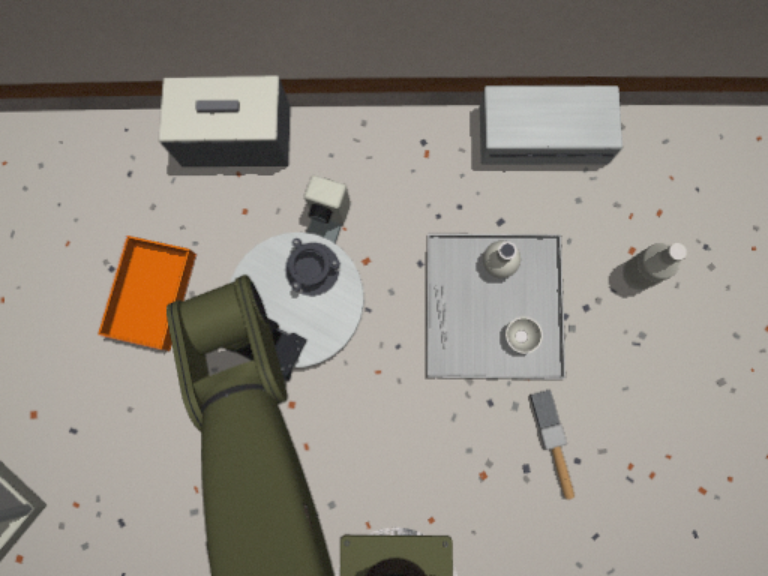

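The turntable is following; about 0.13 rad is left. I'll push slowly past the expected stop, with the soft grip limiting the force.

>>> servo_tool(steps="-0.0021 -0.0042 0 0.05 14;-0.0040 -0.0085 0 0.10 14;-0.0055 -0.0120 0 0.13 14;-0.0064 -0.0147 0 0.13 14;-0.0072 -0.0174 0 0.13 14;-0.0072 -0.0174 0 0.13 14")

```text
time_s: 7.15
position: [0.4459, 0.2204, 0.0637]
orientation: [0.175, 0.984, 0.001, -0.002]
ft_force: [-4.1, 5.6, 0.5]
width: 0.0152
```

```bash
python3 b.py p3 post_mid,ring_top,turntable_axis top,wrist
```

```text
[0.4459 0.2204 0.0637] [-4.11  5.57  0.53] 0.015151956322639737 7.15
yaw [0.3453758  0.93846214 0.00209158]
top post_mid [183.1 232.3] 0.71 [0.4374 0.2189 0.077 ]
top ring_top [198.  172.4] 0.78 [0.6006 0.1797 0.095 ]
top turntable_axis [197.9 198.4] 0.64 [0.5355 0.1853 0.05  ]
top turntable_axis [330.  204.5] 0.62 [ 0.5181 -0.1858  0.05  ]
wrist post_mid [248.8 227. ] 0.77 [0.4471 0.2204 0.077 ]
wrist turntable_axis [253.  320.4] 0.79 [0.5352 0.1919 0.05  ]
```

View pics/p3_top.png

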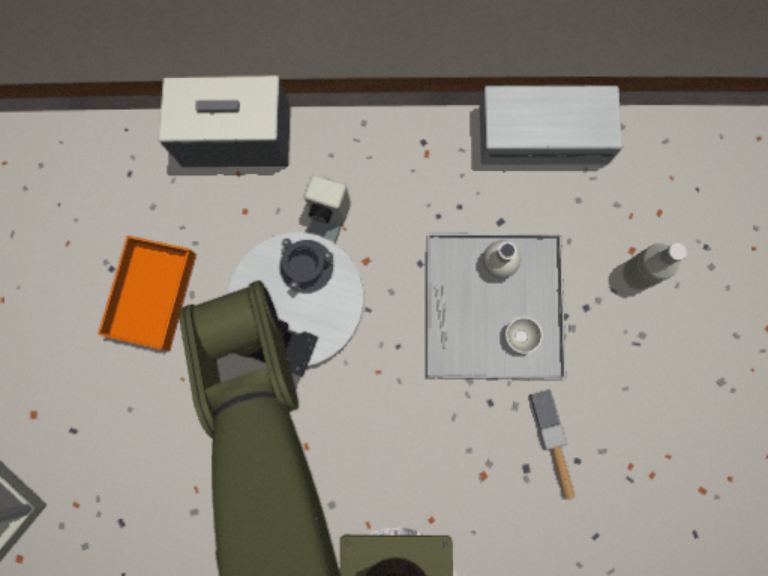

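Tangential resistance has risen from 2.0 to 3.9 N. I'll push a bit further to confirm the stop.

>>> servo_tool(steps="-0.0008 -0.0020 0 0 14;-0.0014 -0.0040 0 0 14;-0.0014 -0.0040 0 0 14")

```text
time_s: 7.85
position: [0.4459, 0.2206, 0.0637]
orientation: [0.176, 0.984, 0.006, -0.001]
ft_force: [0.3, 19.5, -6.7]
width: 0.0153
```

```bash
python3 b.py p4 post_mid,ring_top,turntable_axis top,wrist
```

```text
[0.4459 0.2206 0.0637] [ 0.26 19.47 -6.72] 0.015308949093460082 7.85
yaw [0.34662242 0.93792258 0.01241496]
top post_mid [185.2 228.6] 0.58 [0.4475 0.2135 0.077 ]
top ring_top [197.4 174.1] 0.9 [0.5958 0.1812 0.095 ]
top turntable_axis [194.8 199.9] 0.57 [0.5312 0.194  0.05  ]
wrist post_mid [249.1 229.1] 0.98 [0.4485 0.2201 0.077 ]
wrist post_mid [252.2 323.1] 0.34 [0.5175 0.1971 0.077 ]
wrist turntable_axis [252.3 319. ] 0.68 [0.5339 0.1919 0.05  ]
```

View pics/p4_wrist.png

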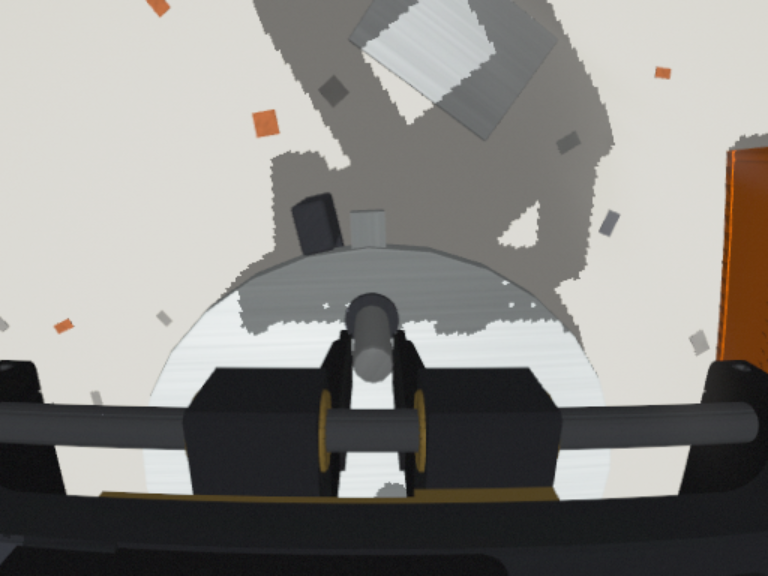

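The position stayed put while the force rose to 19.5 N, so this is a hard stop; in the wrist view the disc tab (367,228) is against the dark lug (318,224). Now ease off, open, rise and go to the vase.

>>> servo_tool(steps="0.0008 0.0022 0 0 14;0.0010 0.0030 0 0 14;0.001 0.003 0 0 50;0.001 0.003 0 0 50;0.001 0.003 0 0 50;0.001 0.003 0 0 50;0.001 0.003 0.05 0 60;0.001 0.003 0.10 0 80;0.001 0.003 0.15 0 100;0.03 -0.04 0.17 0 100;0.05 -0.08 0.17 0 100;0.07 -0.12 0.17 0 100;0.09 -0.16 0.17 0 100;0.11 -0.20 0.17 0 100;0.12 -0.24 0.17 0 100")

```text
time_s: 9.75
position: [0.5669, -0.0272, 0.2336]
orientation: [0.175, 0.985, -0.0, 0.0]
ft_force: [-0.8, 0.5, 0.4]
width: 0.0954
```

```bash
python3 b.py p5 vase_center,ring_top,post_mid,turntable_axis top,scene,wrist
```

```text
[ 0.5669 -0.0272  0.2336] [-0.85  0.53  0.4 ] 0.09535495920003002 9.75
yaw [ 3.45289332e-01  9.38496285e-01 -9.21476365e-06]
top vase_center [335.4 169.9] 0.63 [ 0.6151 -0.2022  0.059 ]
top ring_top [200.8 170.7] 0.89 [0.6053 0.1721 0.095 ]
top post_mid [183.3 230.2] 0.66 [0.4431 0.2186 0.077 ]
top turntable_axis [193.4 196.5] 0.8 [0.5409 0.1983 0.05  ]
scene vase_center [205.3 158.3] 0.58 [ 0.6142 -0.2003  0.059 ]
scene ring_top [268.5 220.5] 0.85 [0.5962 0.1705 0.095 ]
scene post_mid [312.8 208.9] 0.84 [0.4394 0.2102 0.077 ]
scene turntable_axis [282.3 226.1] 0.8 [0.5536 0.193  0.05  ]
wrist vase_center [132.7 246.8] 0.59 [ 0.6131 -0.2033  0.059 ]
wrist ring_top [423.4 139.5] 0.69 [0.5949 0.1712 0.095 ]
wrist turntable_axis [407.4  80.9] 0.82 [0.5329 0.1901 0.05  ]
```

View pics/p5_wrist.png

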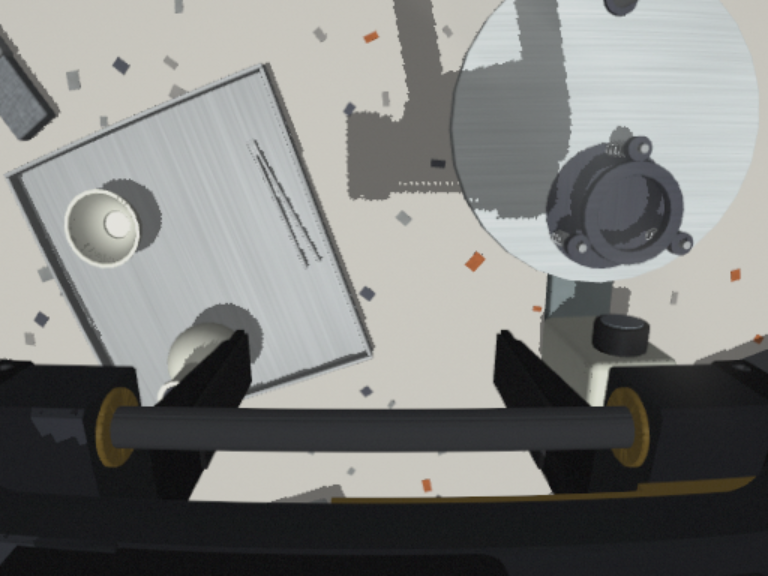

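View pics/p5_top.png

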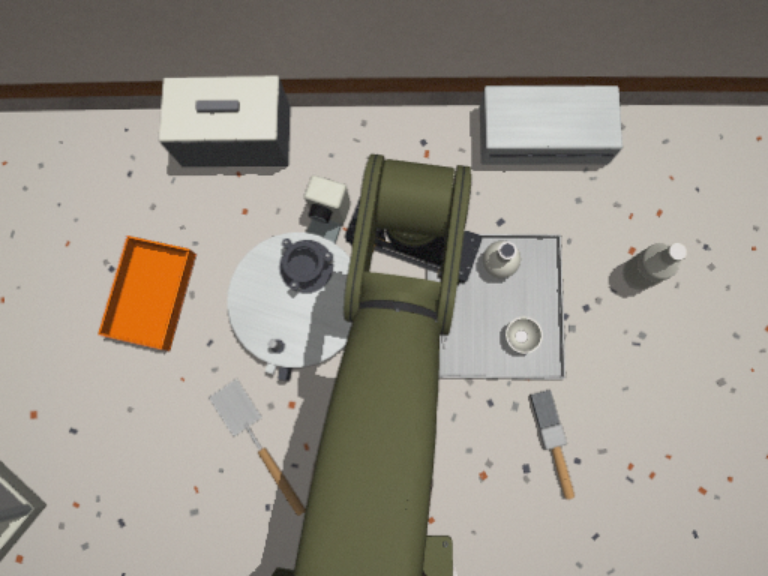

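The stop holds after release: the tab sits against the lug at (285,373). Ring rim is at about (628,212) in the wrist view and the vase at about (210,350). Moving over the vase.

>>> servo_tool(steps="0.012 -0.045 0 0 100;0.024 -0.09 -0.01 0 100;0.036 -0.135 -0.02 0 100;0.047 -0.175 -0.03 0 100;0.047 -0.175 -0.03 0 100;0.047 -0.175 -0.03 0 100")

```text
time_s: 11.1
position: [0.6127, -0.2005, 0.203]
orientation: [0.176, 0.984, 0.0, -0.001]
ft_force: [-0.3, 0.6, 0.3]
width: 0.0951
```

```bash
python3 b.py p6 vase_center wrist
python3 - <<'E'
from h import *
im=cv2.imread("pics/p5_wrist.png")[120:290,530:720]
cv2.imwrite("pics/ringzoom.png",cv2.resize(im,None,fx=4,fy=4,interpolation=cv2.INTER_CUBIC)[:600])
E
```

```text
[ 0.6127 -0.2005  0.203 ] [-0.34  0.56  0.29] 0.09509183420113342 11.1
yaw [3.46108839e-01 9.38194214e-01 5.36511846e-04]
wrist vase_center [247.3 173. ] 0.87 [ 0.612  -0.2011  0.059 ]
```

View pics/p6_wrist.png

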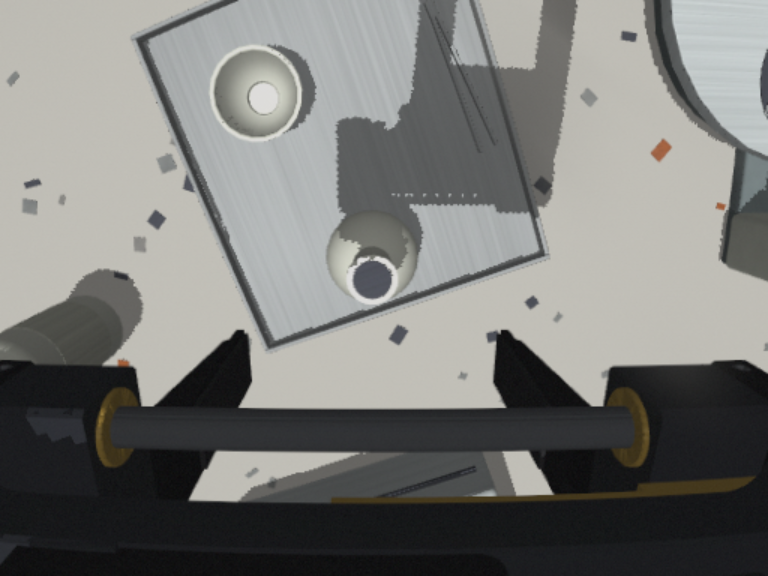

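View pics/ringzoom.png

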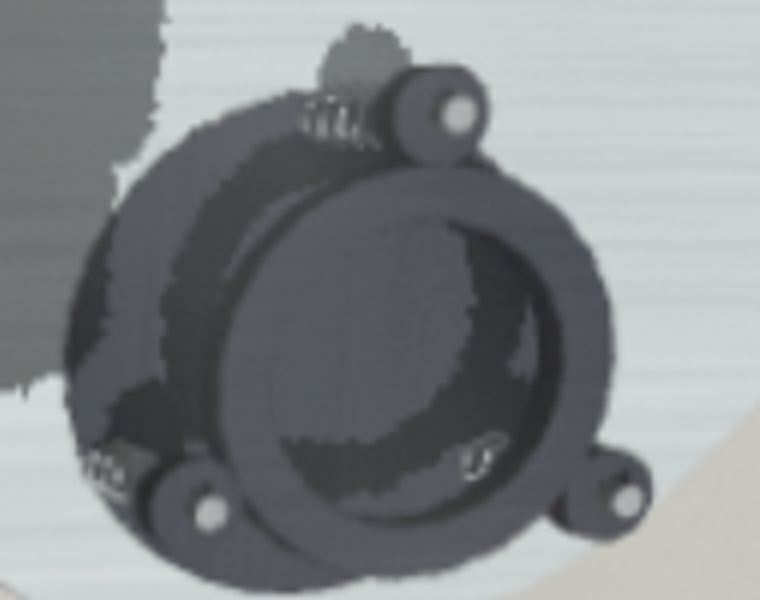

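```bash
cat > c.py <<'E'
from h import *
s=sensors.sense();c=optics.calibration("wrist")
Rt=R.from_quat(s["orientation"]).as_matrix();Rc=rot(c)
print("lip",onz(c,(248,186),.114),"bulbcentre",onz(c,(372/1.5,252/1.5),.041))
rel=Rt.T@(np.array(c["eye"])-s["position"]);Rr=Rt.T@Rc
# p5 pose
y=np.array([3.45289332e-01,9.38496285e-01,-9.2e-06]);z=np.array([0,0,-1.]);x=np.cross(y,z);R5=np.stack([x,y,z],1)
c5=dict(c);c5["eye"]=np.array([.5669,-.0272,.2336])+R5@rel;c5["attitude"]=(R5@Rr)
print("check net",onz(c5,(423.4,139.5),.095))
g=lambda u,v:((530+u/4)/1.5,(120+v/4)/1.5)
print("rim",onz(c5,g(415,369),.095))
T=[onz(c5,g(*p),.1) for p in((459,115),(627,498),(208,514))];m=np.mean(T,0);print("rods",m,[np.linalg.norm(t-m) for t in T])
print("ax",onz(c5,(407.4,80.9),.05))
E
python3 c.py
```

```text
lip [ 0.61388662 -0.19951834  0.114     ] bulbcentre [ 0.61126549 -0.19852574  0.041     ]
check net [0.59629002 0.16769578 0.095     ]
rim [0.59811039 0.16622598 0.095     ]
rods [0.59966203 0.16688593 0.1       ] [np.float64(0.046698243226116695), np.float64(0.046682537587515165), np.float64(0.04727025534922805)]
ax [0.53442588 0.18675406 0.05      ]
```

>>> servo_tool(steps="0 0 -0.03 0 70;0 0 -0.06 0 65;0 0 -0.09 0 65;0 0 -0.115 0 65;0 0 -0.13 0 65;0 0 -0.13 0 65;0 0 -0.13 0 20;0 0 -0.13 0 20;0 0 -0.13 0 20;0 0 -0.13 0 20;0 0 -0.13 0 20;0 0 -0.13 0 20;0 0 -0.13 0 20;0 0 -0.13 0 20", force=40)

```text
time_s: 12.6
position: [0.6137, -0.2004, 0.0748]
orientation: [0.175, 0.985, -0.0, 0.001]
ft_force: [-0.0, -0.6, 4.4]
width: 0.031
```

```bash
python3 b.py p7 vase_center wrist,scene
```

```text
[ 0.6137 -0.2004  0.0748] [-0.01 -0.56  4.36] 0.03100761885563419 12.6
yaw [ 3.44686200e-01  9.38717951e-01 -1.77573209e-04]
wrist vase_center [245.4 211.1] 0.75 [ 0.6134 -0.2025  0.059 ]
```

View pics/p7_wrist.png

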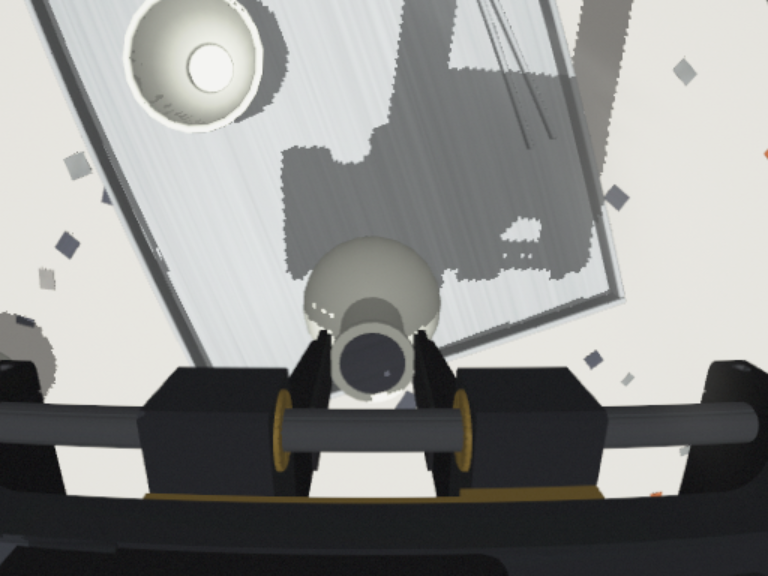

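>>> servo_tool(steps="0 0 0 0 20;0 0 0 0 20;0 0 0 0 20")

```text
time_s: 13.1
position: [0.6137, -0.2004, 0.0748]
orientation: [0.175, 0.985, -0.0, 0.001]
ft_force: [-0.0, -0.8, 3.9]
width: 0.0311
```

The width is 31 mm on a 28 mm neck and there is an upward force, so the fingertips are probably wedged on the shoulder. I'll open a little, raise 4 mm and regrip.

>>> servo_tool(steps="0 0 0 0 42;0 0 0 0 42;0 0 0.004 0 42;0 0 0.004 0 42;0 0 0.004 0 20;0 0 0.004 0 20;0 0 0.004 0 20;0 0 0.004 0 20;0 0 0.004 0 20;0 0 0.004 0 20")

```text
time_s: 14.1
position: [0.6129, -0.2, 0.0776]
orientation: [0.175, 0.985, 0.0, -0.0]
ft_force: [-0.1, -0.6, -0.8]
width: 0.0296
```

>>> servo_tool(steps="0 0 0 0 20;0 0 0 0 20;0 0 0.001 0 20;0 0 0.001 0 20")

```text
time_s: 14.5
position: [0.613, -0.1999, 0.0786]
orientation: [0.175, 0.985, 0.0, -0.0]
ft_force: [-0.9, 0.0, -1.9]
width: 0.0299
```

```bash
python3 b.py p8 vase_center wrist
python3 - <<'E'
import cv2
im=cv2.imread("pics/p8_wrist.png")[200:500,200:550];cv2.imwrite("pics/p8z.png",cv2.resize(im,(700,600),interpolation=cv2.INTER_CUBIC))
E
```

```text
[ 0.613  -0.1999  0.0786] [-0.91  0.04 -1.88] 0.029923524813257406 14.5
yaw [3.44581192e-01 9.38756506e-01 1.57779704e-04]
wrist vase_center [244.5 211.2] 0.84 [ 0.6137 -0.2031  0.059 ]
```

View pics/p8z.png

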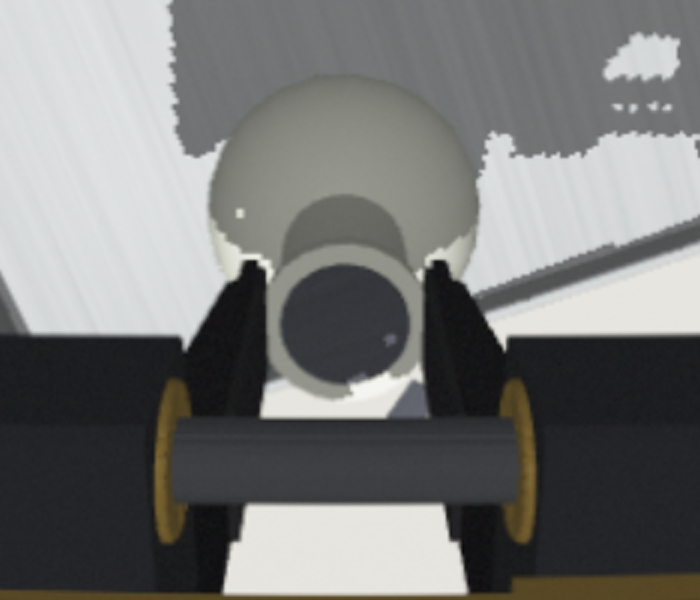

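The vase is held: the lip is centred between the pads and the force shows its weight. Lift and pause where the ring is in view.

>>> servo_tool(steps="0 0 0.02 0 20;0 0 0.06 0 20;0 0 0.10 0 20;-0.01 0.04 0.14 0 20;-0.02 0.08 0.14 0 20;-0.03 0.12 0.14 0 20;-0.04 0.15 0.14 0 20;-0.046 0.173 0.14 0 20;-0.046 0.173 0.14 0 20;-0.046 0.173 0.14 0 20;-0.046 0.173 0.14 0 20")

```text
time_s: 15.7
position: [0.5672, -0.0278, 0.2187]
orientation: [0.175, 0.985, -0.0, 0.0]
ft_force: [-0.3, 0.8, -1.2]
width: 0.0301
```

```bash
python3 b.py p9 ring_top,turntable_axis wrist,scene,top
python3 - <<'E'
import cv2
im=cv2.imread("pics/p9_wrist.png")[100:300,510:768];cv2.imwrite("pics/p9z.png",cv2.resize(im,None,fx=3,fy=3,interpolation=cv2.INTER_CUBIC))
E
```

```text
[ 0.5672 -0.0278  0.2187] [-0.28  0.75 -1.25] 0.030110439329510328 15.7
yaw [ 3.45227895e-01  9.38518821e-01 -3.51166178e-04]
wrist ring_top [435.4 138. ] 0.93 [0.5951 0.1728 0.095 ]
wrist turntable_axis [415.2  79.8] 0.77 [0.535  0.1881 0.05  ]
wrist turntable_axis [126.8 177.7] 0.23 [ 0.5264 -0.1702  0.05  ]
scene ring_top [269.7 221.4] 0.87 [0.595  0.1756 0.095 ]
scene ring_top [224.9 162.1] 0.58 [ 0.5791 -0.1177  0.095 ]
scene turntable_axis [282.  224.2] 0.8 [0.5499 0.1864 0.05  ]
top ring_top [199.1 171.4] 0.87 [0.6034 0.1767 0.095 ]
top turntable_axis [196.  199.3] 0.73 [0.5329 0.1906 0.05  ]
```

View pics/p9_wrist.png

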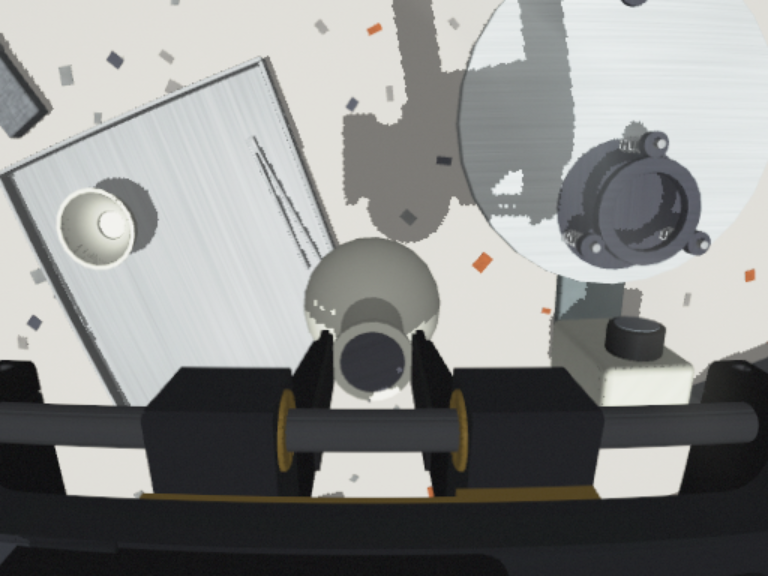

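View pics/p9z.png

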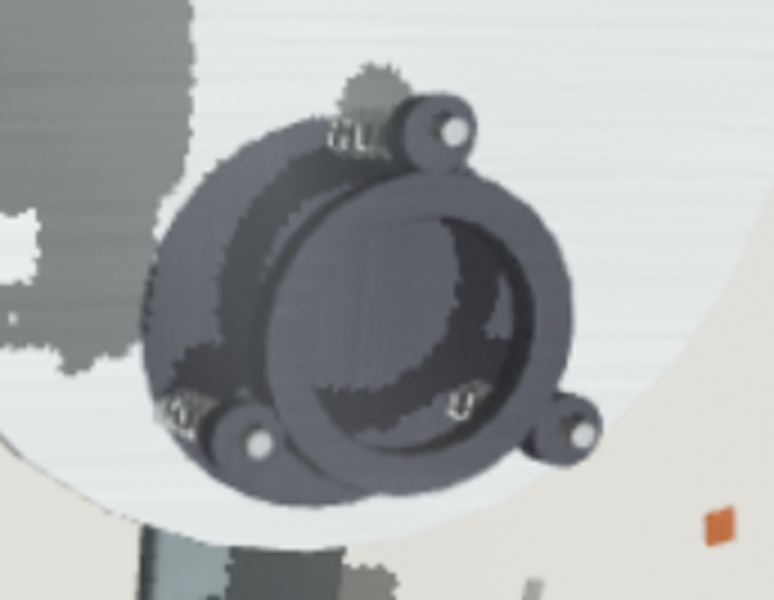

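View pics/p9_scene.png

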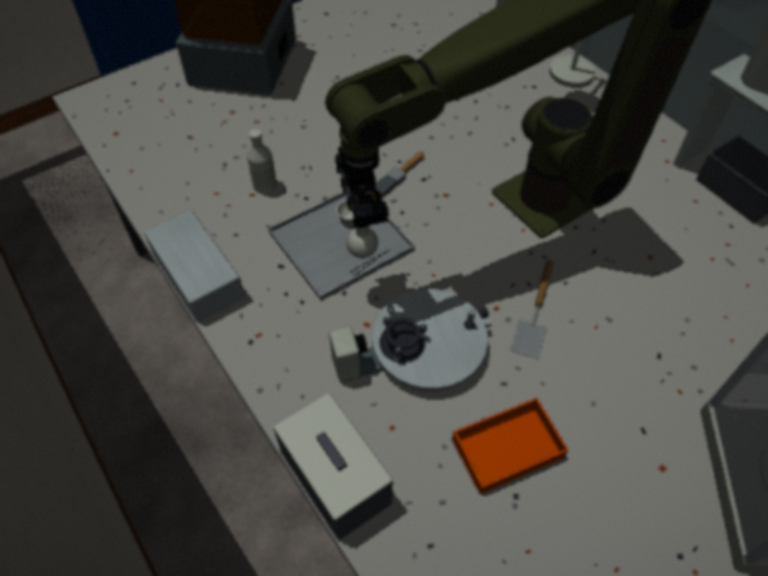

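```bash
cat > d.py <<'E'
from h import *
c=optics.calibration("wrist");s=sensors.sense();print(s["position"])
g=lambda u,v:((510+u/3)/1.5,(100+v/3)/1.5)
print("rim",onz(c,g(419,332),.095))
T=[onz(c,g(*p),.1) for p in((455,131),(583,433),(258,443))];m=np.mean(T,0);print("rods",m,[np.linalg.norm(t-m) for t in T])
print("lip at", onz(c,(372.5/1.5,362/1.5),s["position"][2]+.0364))
print("net",onz(c,(435.4,138),.095))
E
python3 d.py
```

```text
[ 0.56709029 -0.02727477  0.21869524]
rim [0.59656452 0.1703516  0.095     ]
rods [0.59779303 0.1710815  0.1       ] [np.float64(0.04681201771650138), np.float64(0.04688816301090067), np.float64(0.04715728776692743)]
lip at [ 0.56773292 -0.02745033  0.25509524]
net [0.59486501 0.17332872 0.095     ]
```

Ring centre is at (0.5975, 0.171) by both rim and rods, and the vase axis is within 1 mm of the TCP. Moving above the ring.

>>> servo_tool(steps="0.007 0.045 0 0 20;0.014 0.09 0 0 20;0.021 0.135 0 0 20;0.027 0.175 0 0 20;0.030 0.198 0 0 20;0.030 0.198 0 0 20;0.030 0.198 -0.02 0 20;0.030 0.198 -0.035 0 20;0.030 0.198 -0.045 0 20;0.030 0.198 -0.045 0 20;0.030 0.198 -0.045 0 20")

```text
time_s: 17.25
position: [0.597, 0.1704, 0.1737]
orientation: [0.175, 0.985, -0.0, -0.0]
ft_force: [0.7, 1.3, -1.2]
width: 0.0297
```

```bash
python3 b.py q1 ring_top,post_mid wrist,scene,top
python3 - <<'E'
import cv2
for n,(a,b,x,y) in {"wrist":(100,400,230,530),"scene":(230,420,310,560)}.items():
    im=cv2.imread(f"pics/q1_{n}.png")[a:b,x:y];cv2.imwrite(f"pics/q1z_{n}.png",cv2.resize(im,(600,int(600*im.shape[0]/im.shape[1])),interpolation=cv2.INTER_CUBIC))
E
```

```text
[0.597  0.1704 0.1737] [ 0.74  1.3  -1.22] 0.02974116960756324 17.25
yaw [ 3.45272762e-01  9.38502352e-01 -2.35560868e-04]
wrist post_mid [242.4   7.4] 0.57 [0.4471 0.2202 0.077 ]
scene ring_top [268.2 222.9] 0.66 [0.6024 0.1774 0.095 ]
scene post_mid [312.  211.4] 0.8 [0.448  0.2165 0.077 ]
top ring_top [201.8 170.3] 0.6 [0.6064 0.1694 0.095 ]
```

View pics/q1z_wrist.png

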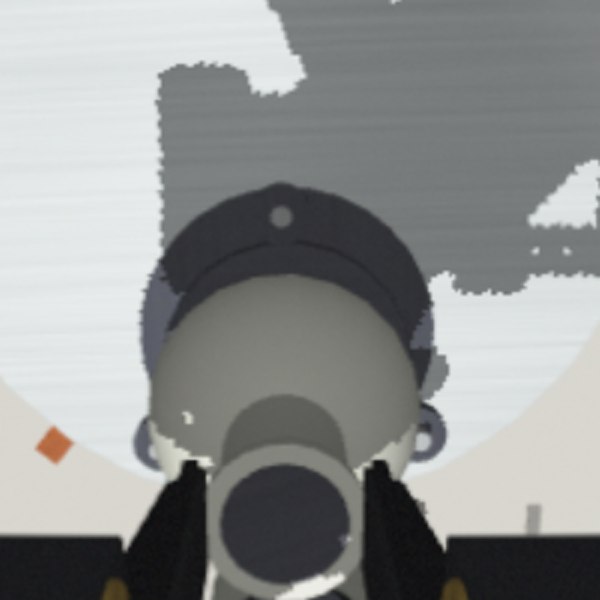

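View pics/q1z_scene.png

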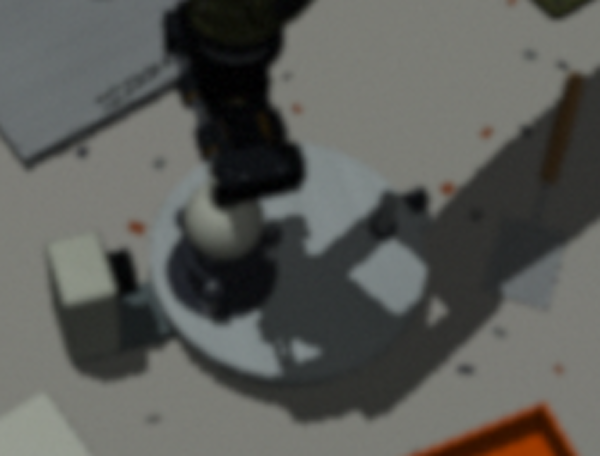

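The vase is centred over the ring: rod tips at (158,452) and (422,440), vase column 285. Lowering to near contact.

>>> servo_tool(steps="0 0 -0.006 0 20;0 0 -0.012 0 20;0 0 -0.016 0 20;0 0 -0.019 0 20;0 0 -0.020 0 20;0 0 -0.020 0 20;0 0 -0.020 0 20")

```text
time_s: 18.4
position: [0.5974, 0.1711, 0.1542]
orientation: [0.175, 0.985, 0.0, 0.0]
ft_force: [0.9, 0.5, 1.3]
width: 0.0302
```

>>> servo_tool(steps="0 0 -0.002 0 20;0 0 -0.004 0 20;0 0 -0.004 0 20;0 0 -0.004 0 20")

```text
time_s: 18.8
position: [0.5976, 0.1711, 0.1505]
orientation: [0.175, 0.985, 0.0, 0.001]
ft_force: [1.3, -0.2, 4.0]
width: 0.0302
```

>>> servo_tool(steps="0 0 -0.002 0 20;0 0 -0.004 0 20;0 0 -0.006 0 20;0 0 -0.008 0 20;0 0 -0.008 0 20;0 0 -0.008 0 20", force=55)

```text
time_s: 19.4
position: [0.5981, 0.171, 0.1432]
orientation: [0.175, 0.985, 0.0, 0.001]
ft_force: [1.4, -0.1, 6.8]
width: 0.0296
```

>>> servo_tool(steps="0 0 -0.001 0 20;0 0 -0.002 0 20;0 0 -0.003 0 20;0 0 -0.003 0 20;0 0 -0.003 0 20")

```text
time_s: 19.9
position: [0.5983, 0.171, 0.1407]
orientation: [0.175, 0.985, 0.0, 0.002]
ft_force: [1.8, -0.5, 9.1]
width: 0.0297
```

>>> servo_tool(steps="0 0 -0.001 0 20;0 0 -0.002 0 20;0 0 -0.002 0 20;0 0 -0.002 0 20")

```text
time_s: 20.3
position: [0.5985, 0.171, 0.139]
orientation: [0.175, 0.985, 0.0, 0.002]
ft_force: [0.7, -0.2, 9.2]
width: 0.0289
```

>>> servo_tool(steps="0 0 -0.001 0 20;0 0 -0.002 0 20;0 0 -0.002 0 20;0 0 -0.002 0 20")

```text
time_s: 20.7
position: [0.599, 0.171, 0.1382]
orientation: [0.175, 0.985, 0.001, 0.002]
ft_force: [0.1, 0.5, 12.7]
width: 0.0294
```

>>> servo_tool(steps="0 0 -0.001 0 20;0 0 -0.002 0 20;0 0 -0.002 0 20;0 0 -0.002 0 20")

```text
time_s: 21.1
position: [0.5996, 0.171, 0.138]
orientation: [0.175, 0.985, 0.001, 0.003]
ft_force: [-1.4, -1.8, 17.6]
width: 0.0296
```

```bash
python3 b.py q2 ring_top,vase_center,post_mid wrist,scene,top
python3 - <<'E'
import cv2
for n,(a,b,x,y) in {"wrist":(100,400,230,530),"scene":(250,400,310,510),"top":(170,400,210,480)}.items():
    im=cv2.imread(f"pics/q2_{n}.png")[a:b,x:y];cv2.imwrite(f"pics/q2z_{n}.png",cv2.resize(im,(600,int(600*im.shape[0]/im.shape[1])),interpolation=cv2.INTER_CUBIC))
E
```

```text
[0.5996 0.171  0.138 ] [-1.42 -1.82 17.57] 0.029627248429994927 21.1
yaw [0.34448289 0.93878899 0.00260318]
scene ring_top [269.  221.8] 0.63 [0.5978 0.1755 0.095 ]
scene vase_center [268.3 219.3] 0.88 [0.5798 0.1487 0.059 ]
scene post_mid [312.5 211.1] 0.77 [0.4459 0.2165 0.077 ]
```

View pics/q2z_wrist.png

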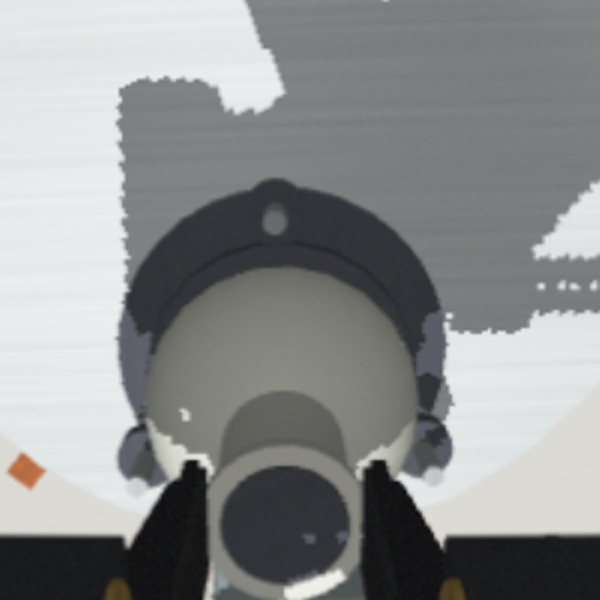

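View pics/q2z_scene.png

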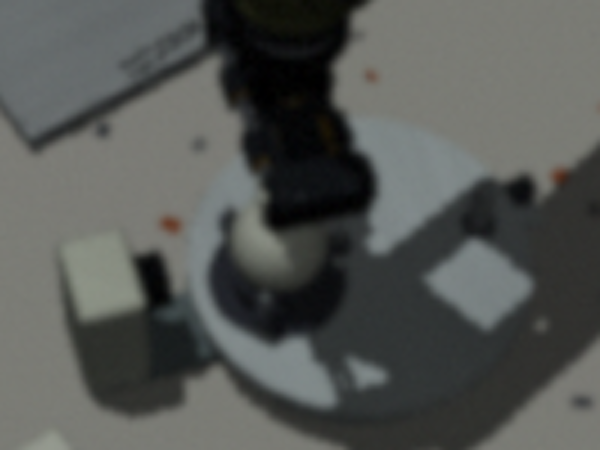

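View pics/q2z_top.png

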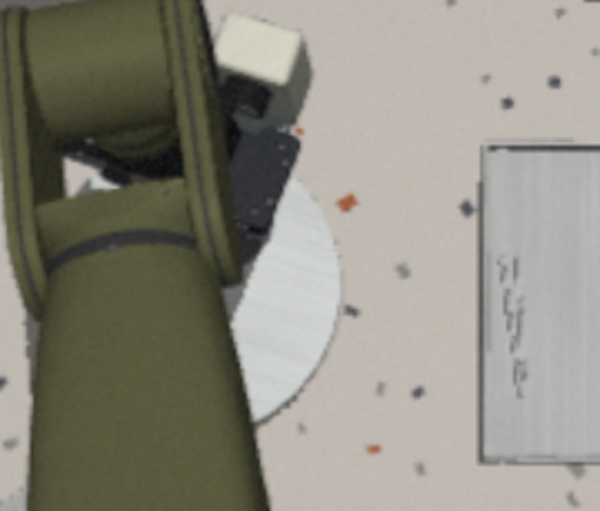

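The z stays at 0.138 while the force climbs from 12.7 to 17.6 N, so the ring is on its stop. The rod tips (137,487) and (433,476) now stand clear of the ring, and the lip has not moved in the jaws. A short settle check, then hand in.

>>> servo_tool(steps="0 0 0 0 20;0 0 0 0 20;0 0 0 0 20;0 0 0 0 20;0 0 0 0 20")

```text
time_s: 22.2
position: [0.5996, 0.171, 0.138]
orientation: [0.175, 0.985, 0.001, 0.003]
ft_force: [-1.0, -2.2, 18.5]
width: 0.0292
```

Run:
```python
from h import *
s=sensors.sense();print(s["position"],s["ft_force"],s["width"],s["time_s"])
if s["ft_force"][2]>14: print(r.job_done())
```

```text
[0.59964262 0.17101305 0.13802125] [-1.01890999 -2.16778947 18.51398381] 0.029196100970904873 22.2
the job is handed in; nothing more can be done
None
```

I turned the turntable by its post to the stop with the ring still empty. Then I seated the vase in the ring, pressed it fully down, and handed the job in at 22.2 s with the gripper still pressing.

**Turntable:** at the stop the tool stayed put while the push rose to about 19.5 N, and the pictures show the disc tab against the fixed lug. The last camera check put the post where it had been after I let go.

**Vase:** the tool height held at 0.138 m while the downward force rose from 12.7 to 18.5 N, which shows the ring on its stop. The vase looked centred, upright and not slipped in the jaws. The fingertips are about 58 mm above the ring rim.

**Checks that disagreed or fell short:**
- **First grip:** I closed too low and the fingertips wedged on the vase's shoulder, so I opened, rose 4 mm and gripped again.
- **Finger opening:** it read 29–30 mm on the 28 mm neck.
- **Tool drift:** the tool moved about 2.6 mm sideways and tilted about 0.006 rad under the final load.
- **Ring position:** single network readings of the ring's position differed by up to about 10 mm, so I used its rim and rod tips, which agreed within 2 mm.
- **Other loose things:** I did not measure them again at the end. Nothing looked moved in the pictures.

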